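# Drive a gib-head taper key home between hub and shaft

## Task

Take the tapered key out of its stand, start it thin end down in the keyway of the round hub so that its overhanging head points outwards, and press or tap it down between hub and shaft until it is firmly tight - about 18 N of downward push on its head, not more than about 24 N. Then let go of it, leaving it upright and wedged, and leave the things lying round about where they are.

Things in the scene. Friction and masses are not known exactly. Their poses are not given: they have to be found in the camera images.
- key_head (a point): Loose dark-steel gib-head taper key, upright, thin end down, in the stand's slot. This point is in its head, above the shank, 10 mm below the flat top. Axes: z up the key, -x the way the head overhangs. Head: x from -18 to +8 mm of this point, 14 mm in y (grip it across y), 20 mm high. 0.12 to 0.2 kg, friction about 0.6.
- key_tip (a point): Middle of the key's thin lower end, 80 mm below key_head and 4.25 mm further in +x; same axes. Shank: 70 mm long from here up to the head, 14 mm wide in y; its +x face is straight, its -x face slopes 1 in 6, so it is 7.5 mm thick here and 19 mm under the head. It goes into the keyway with its straight face to the shaft (key x along hub x).
- hub: Fixed round steel hub, 96 mm in diameter; flat top 70 mm above the bench. In its bore is a 44 mm shaft end, top 5.5 mm higher. Origin on the axis at bench level; z up, -x points from axis to keyway (to the right, world -y, or up to 0.5 rad from it). About 18 N of push on the key's head makes it tight; under 14 N may be too loose, over 25 N may overload it. Wedged, it takes 4 to 8 N per mm.
- keyway_mouth (a point): Middle of the keyway's open top, level with the hub's top, 23.25 mm from the axis; axes as the hub. 18 mm wide in y. In x it runs from the hub's wall (at -7.25 mm) to the flat on the shaft (at +7.25, give or take 2). The hub's wall slopes 1 in 6 like the key: 60 mm down the slot is 4.5 mm. The key wedges with its tip 30 to 57 mm down, a depth that differs each time and must be felt.
- key_stand: Fixed aluminium block, 50 x 56 x 34 mm, with one slot 30 mm deep in which the key stands loosely (it may lean 2 or 3 degrees). Origin under its centre; axes as the key's at the start, within about 3 degrees.
- mount_sample: Bystander: black round sample, 30 mm across, 16 mm high, right of the hub and stand; origin under it.
- mount_sample_b: Bystander: black round sample, 30 mm across, 19 mm high, left of the stand; origin under it.
- tape_roll: Bystander: roll of tape lying flat, 98 mm across, 24 mm high, behind the hub; origin under it.
Things that resemble listed ones, but are neither listed nor needed, are in the scene too. Of the things shaped like the hub, the steel one is meant.

How it is judged:
By the outcome, as a careful person would: the job done as asked, in the order asked, and still so for the second after the job is handed in, with the robot touching nothing.
It also fails if it takes over 61 s, if anything falls off the work surface, if the arm or the gripper's body presses on something with over 40 N, if the wrist force passes 120 N, or if a joint passes its speed limit or range.

## Robot

A 7-joint arm with a two-finger parallel gripper is mounted at the origin on a cart in front of the work surface, level with it; the furniture and walls round the work are solid. World frame = base frame: x ahead of the robot, y to its left, z up, the work surface at z = 0. Lengths are in m, angles in rad, forces in N, time in s.
With the tool pointing down it reaches from about 0.4 to 0.85 m from the base axis. Payload 4.5 kg.
Tool frame: the origin (TCP) lies midway between the tips of the shut fingers; the grasp point (between the pads) lies 19 mm behind it; z points along the fingers, y is the line along which they close (so a half turn about z gives the same grasp; the last joint's range is limited). The gripper opens to 85 mm and grips with 20 to 120 N. Pads are 22 mm wide; open, the fingers measure 114 mm over their backs; the gripper's body (76 mm by 85 mm) begins 54 mm behind the grasp point. The pads swing forward as they close: fully open they stand 13 mm farther back than shut.
Start: joints at [-1.265, 0.689, -0.195, 1.565, 0.157, 0.902, -0.215], TCP at [0.168, 0.602, 0.231] pointing down, gripper open.
Joint ranges: [-3.01, 3.01], [-0.46, 2.08], [-1.47, 1.51], [0.13, 2.56], [-1, 4.14], [0.04, 2.09], [-2.66, 2.66]. Speed limits (rad/s): [2.57, 2.57, 3.14, 3.14, 3.14, 3.14, 3.14].

## Interface

Orientations are given as a rotation vector (axis times angle).
In Python, from station import manip gives the robot as it stands. The module is installed in compiled form; this text tells all that it offers.
- The arm moves only by the tool jog_arm, never from a script. Its argument "series" is one flat list of numbers, 4 for each row, row after row: the shift along the world's x, y, z in mm, then the turn about the world's z in rad. In form: [tx, ty, tz, spin, tx, ty, tz, spin, ...]. A call has 1 to 12 rows; each row is the pose to reach, as a shift and turn from the pose commanded when the call began; what a row does not reach only later rows make up. A row lasts 1/8 s, in which the tool goes at most 62.5 mm and 10.7 degrees, less where a joint would pass 70% of its speed; a pose out of reach is approached as far as the arm can. A call with a gripper value outside its range is refused whole. "fingers" is the finger opening in mm, from 0 to 85.4, set as the call begins (left out, the last holds). The fingers move at their own pace and stop on an object; the grip force is fixed at half the most. Time passes only in rows, so rows that repeat a pose let the fingers close. It gives the time, the measured TCP pose, the force, the opening and the grip force at its end, in the units of the state.
- manip.get_state(): the state, without advancing time (a new reading comes with each control period).
- manip.read_camera(name): name is "side" or "top"; returns (picture, depth): 384x512x3 uint8, blue, green, red; 384x512 float32, m along the optical axis (not along the pixel's ray), 0 where there is no reading.
- manip.camera_model(name): a dict with "K" (3x3 intrinsics, pixels), "T" (4x4, takes a point from camera to world coordinates). Camera axes: x right, y down, z forward; pixel columns grow to the right and rows downward; lengths in m; the calibration is good to about 2 mm. A picture is of the moment at which its call begins. camera_model takes no time and is no camera call.
- manip.sign_off(): hands the job in; it is judged then, once.
The state is a dict: "time_s": time; "q": joint angles; "qvel": joint speeds; "joint_torque": joint torques, N m; "tcp_pos": TCP position; "tool_rot": TCP orientation; "ft_force": force on the tool from outside, world axes, zero at the start; "moment": the same for the moment, N m; "grip_width": finger opening in m; "finger_force": force on a finger pad.
Only numpy, scipy, OpenCV 4.12 (cv2) and the standard library are available. Lean on these libraries where they do the work, as an engineer would, in place of code of your own. Each camera call takes 0.05 s, during which the arm holds its last target. There are 200 camera calls.

## Working session

There is one attempt and no reset: what is moved stays moved. The work goes in short steps, Python scripts to look and compute and a tool call to move; the robot and the scene stay as the last step left them, time stands still between calls to the robot, and variables do not carry over. Pictures are saved under pics/ and viewed, at most 10 in all, crops included, and the job is handed in when it is done.

Besides the shell and the picture viewer there is one more tool, called after ">>>" in YAML: its name, and indented under it one key for each argument. jog_arm: Moves the arm, as the interface text tells. Its arguments: {"type":"object","properties":{"series":{"type":"array","items":{"type":"number"}},"fingers":{"type":"number"}},"required":["series"]}

```bash
mkdir -p pics
cat > h.py <<'E'
import numpy as np, cv2
from station import manip
def cloud(name):
    im,d=manip.read_camera(name); m=manip.camera_model(name); K,T=m["K"],m["T"]
    v,u=np.mgrid[:384,:512]
    p=np.stack([(u-K[0][2])/K[0][0]*d,(v-K[1][2])/K[1][1]*d,d],-1)
    P=p@np.array(T)[:3,:3].T+np.array(T)[:3,3]; P[d==0]=np.nan
    return im,d,P
E
python3 - <<'E'
from h import *
for n in("side","top"):
    im,d,P=cloud(n); cv2.imwrite(f"pics/{n}0.png",cv2.resize(im,(768,576))); np.savez(f"/tmp/{n}0.npz",im=im,P=P)
    print(n,manip.camera_model(n))
s=manip.get_state();print(s)
E
```

```text
side {'K': array([[351.40961624,   0.        , 254.95443734],
       [  0.        , 351.40961624, 191.1422215 ],
       [  0.        ,   0.        ,   1.        ]]), 'T': array([[-0.98465943,  0.15291018, -0.08404926,  0.63447962],
       [ 0.17445179,  0.85300919, -0.4918759 ,  0.5600216 ],
       [-0.00351804, -0.49899279, -0.866599  ,  0.79544117],
       [ 0.        ,  0.        ,  0.        ,  1.        ]])}
top {'K': array([[472.36670491,   0.        , 256.92792123],
       [  0.        , 472.36670491, 199.84244559],
       [  0.        ,   0.        ,   1.        ]]), 'T': array([[ 3.58731114e-04, -9.84721157e-01,  1.74138207e-01,
         3.16869234e-01],
       [-9.99953715e-01, -2.02748329e-03, -9.40512260e-03,
         1.35056268e-01],
       [ 9.61448551e-03, -1.74126773e-01, -9.84676307e-01,
         1.33561692e+00],
       [ 0.00000000e+00,  0.00000000e+00,  0.00000000e+00,
         1.00000000e+00]])}
{'time_s': 0.1, 'q': array([-1.26518176,  0.6899137 , -0.19449866,  1.5662342 ,  0.15732303,
        0.90248902, -0.21513229]), 'qvel': array([ 0.00033974, -0.00256595, -0.0001373 , -0.00257431,  0.00101229,
       -0.00067747, -0.00103207]), 'joint_torque': array([-3.74115072e-03, -5.40599549e+01, -1.27163451e+00, -1.58984470e+01,
        9.38364974e-03,  4.44524761e-03, -1.26507308e-05]), 'tcp_pos': array([0.16770473, 0.60148246, 0.23055677]), 'tool_rot': array([-4.25577871e-01, -3.11255637e+00,  2.59324381e-03]), 'ft_force': array([ 0.88571146,  0.65232548, -0.79969603]), 'moment': array([0.01731978, 0.02732942, 0.01536151]), 'finger_force': 0.0, 'grip_width': 0.08530648888544361}
```

View pics/top0.png

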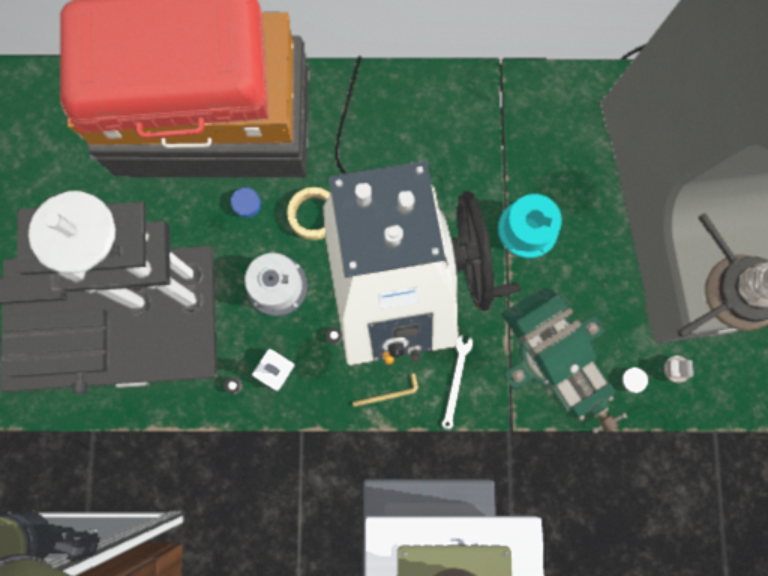

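View pics/side0.png

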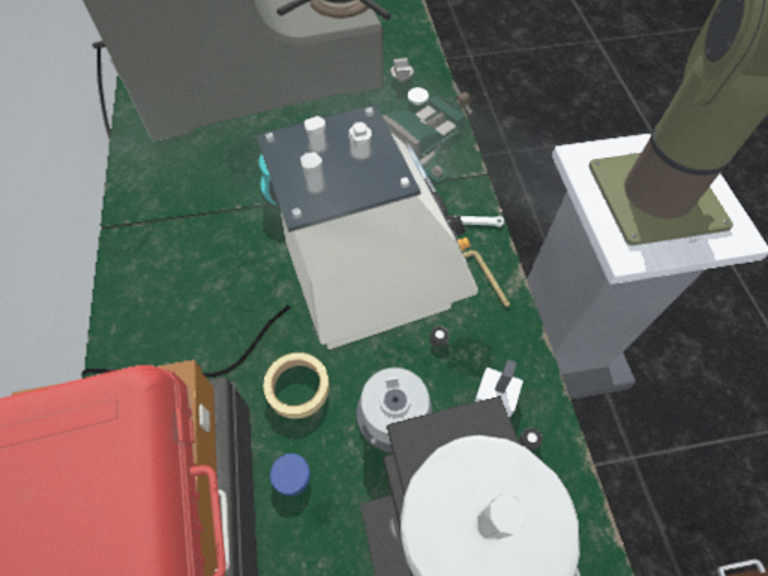

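The top view shows the steel hub at (275,283), the stand with the key at (273,369), and samples at (232,385) and (334,335). The cyan hub at (530,225) is the decoy. The side view shows the keyway at (392,383) and the key at (507,376).

Run:
```python
from h import *
a=np.load("/tmp/top0.npz");b=np.load("/tmp/side0.npz")
ct=a["im"][150:270,140:240]; cs=b["im"][215:315,230:370]
A=cv2.resize(ct,None,fx=5,fy=5,interpolation=cv2.INTER_CUBIC)[:600]; 
cv2.imwrite("pics/ct.png",A);cv2.imwrite("pics/cs.png",cv2.resize(cs,None,fx=5,fy=5,interpolation=cv2.INTER_CUBIC))
np.set_printoptions(precision=3,suppress=True)
P=b["P"].reshape(-1,3);Q=a["P"].reshape(-1,3)
for n,X in(("side",P),("top",Q)):
    # region
    m=(abs(X[:,2]-.07)<.003)&(X[:,0]>.35)&(X[:,0]<.6)&(X[:,1]>.15)&(X[:,1]<.4)
    H=X[m]; 
    if len(H): print(n,"hubtop",len(H),H.min(0),H.max(0),cv2.minEnclosingCircle(H[:,:2].astype(np.float32)))
    m=(abs(X[:,2]-.034)<.003)&(X[:,0]>.25)&(X[:,0]<.42)&(X[:,1]>.15)&(X[:,1]<.4); H=X[m]
    if len(H): print("stand",len(H),cv2.minAreaRect(H[:,:2].astype(np.float32)))
    m=(X[:,2]>.055)&(X[:,2]<.11)&(X[:,0]>.25)&(X[:,0]<.40)&(X[:,1]>.22)&(X[:,1]<.36); H=X[m]
    print("key",len(H),H[:: max(1,len(H)//25)])
    # heights map
    for x in np.arange(.3,.75,.03):
        print("%.2f"%x,["%3.0f"%(1000*np.nanmax(r)) if len(r:=X[(abs(X[:,0]-x)<.015)&(abs(X[:,1]-y)<.015)][:,2]) else " --" for y in np.arange(.6,-.05,-.03)])
```

```text
side hubtop 689 [0.417 0.285 0.067] [0.6   0.373 0.073] ((0.5126877427101135, 0.33283549547195435), 0.095786452293396)
stand 187 ((0.41405555605888367, 0.3354695737361908), (0.050798822194337845, 0.04316770285367966), 58.413185119628906)
key 0 []
0.30 ['  1', '  1', '  3', '  2', '  3', '  1', '  2', '  2', '  2', '  1', '  1', '  2', '  2', '  3', '  2', '  3', '  1', '  1', '  3', '  1', '  1', '  2']
0.33 ['  2', '  2', '  3', '  3', '  3', '  2', '  3', '  2', '  2', '  2', '  2', '  2', '  2', '  2', '  3', '  3', '  2', '  3', '  4', '  9', ' 11', '  2']
0.36 ['  2', '  4', '  2', '  2', '  2', '  3', '  3', '  3', '  2', '  3', '  2', '  2', '  1', '  3', '  8', '  8', ' 10', '  6', '  2', '  3', ' 10', '  3']
0.39 [' 32', ' 33', ' --', ' --', ' --', '  1', ' 21', ' 21', ' 37', ' 94', '  2', '  2', '  2', '  3', '  3', '  2', '  9', '  8', ' 11', '  3', ' 11', '  2']
0.42 [' --', ' --', ' --', ' --', ' --', ' --', ' 18', '  8', ' 35', ' 96', ' 93', '  3', '  3', ' 93', '107', '103', '147', '128', '126', ' -1', ' --', '  1']
0.45 [' --', ' --', ' --', ' --', ' --', ' --', ' --'
[... 3813 characters left out ...]
44', '383', '386', '381', '378', '345', '262', '227', '248']
0.66 [' --', ' --', ' 30', ' 36', ' 38', ' 37', '  9', '  7', '  8', '  8', '  7', ' 28', '242', '348', '383', '384', '345', '345', '344', '259', '234', '242']
0.69 [' --', ' --', '  7', ' 11', '  8', '  7', '  9', '  7', '  8', '  8', ' 31', ' 32', ' 31', '342', '345', '344', '345', '350', '347', '241', '224', '228']
0.72 ['  5', '  6', '  9', '  7', '  8', '  9', ' 28', ' 28', ' 27', '  8', ' 30', '  7', '  6', ' --', ' --', ' --', ' --', ' --', ' --', ' --', '188', '177']
0.75 ['  5', '  8', '  7', '  8', '  7', '  7', ' 27', ' 31', ' 26', '  8', ' 30', ' 29', ' 29', ' --', ' --', ' --', ' --', ' --', ' --', '  6', '  7', '  4']
```

View pics/ct.png

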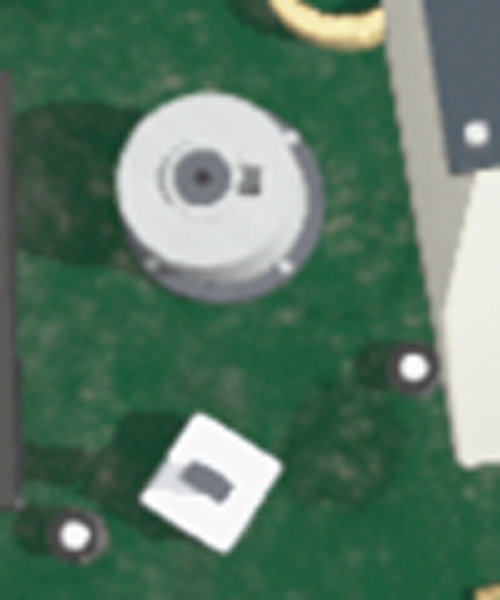

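View pics/cs.png

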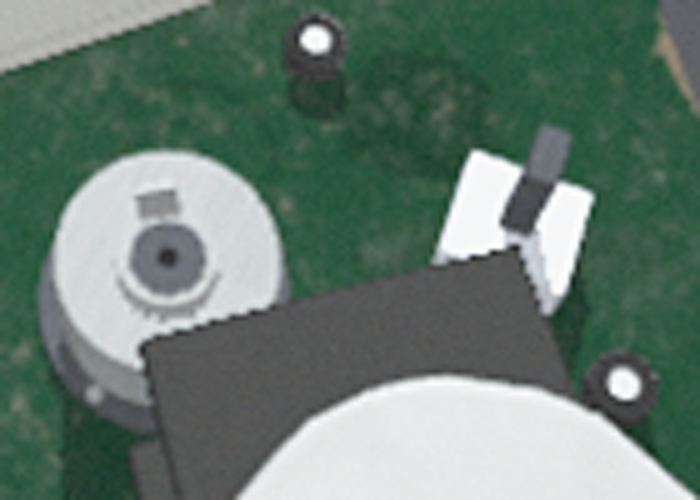

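The top crop shows the keyway at crop (249,180), right of the shaft at (203,176), and the key head at (207,481), its long axis slanting right and down. The side crop shows the keyway at (157,203) and the key head with its shank at (535,180). Next I need the key's overhang direction.

Run:
```python
from h import *
np.set_printoptions(precision=4,suppress=True)
def ang(v): return np.degrees(np.arctan2(v[1],v[0]))
for n in("side","top"):
    z=np.load(f"/tmp/{n}0.npz"); im,P=z["im"],z["P"]; g=im.astype(int).sum(2)/3; X=P.reshape(-1,3)
    def sel(c,r,z0,z1): return (np.hypot(X[:,0]-c[0],X[:,1]-c[1])<r)&(X[:,2]>z0)&(X[:,2]<z1)
    H=X[sel((.414,.33),.05,.084,.11)]; print(n,"head",len(H),cv2.minAreaRect(H[:,:2].astype(np.float32)),np.median(H[:,2]))
    u=np.array([np.cos(np.radians(60)),np.sin(np.radians(60))]); w=np.array([-u[1],u[0]])
    if n=="side":
        for a,b in((.04,.05),(.05,.06),(.06,.07),(.07,.08),(.08,.09),(.09,.1)):
            S=X[sel((.414,.33),.05,a,b)]; d=S[:,:2]-[.414,.333]
            print(a,len(S),"x",np.percentile(d@u,[3,25,50,75,97])*1e3,"y",np.percentile(d@w,[3,50,97])*1e3)
    S=X[sel((.414,.335),.06,.03,.042)]; print("stand",cv2.minAreaRect(S[:,:2].astype(np.float32)),np.median(S[:,2]))
    # hub by pixel rays at given z
    m=manip.camera_model(n);K,T=m["K"],np.array(m["T"])
    def ray(u,v,zz):
        d=T[:3,:3]@np.linalg.solve(K,[u,v,1.]); return T[:3,3]+d*(zz-T[2,3])/d[2]
    if n=="top":
        off=(140,150); sc=5; pts=dict(key=(249,180),shaft=(203,176),hub=(None))
    else:
        off=(230,215); sc=5; pts=dict(key=(157,203),shaft=(167,257))
    k=ray(pts["key"][0]/sc+off[0],pts["key"][1]/sc+off[1],.07); s=ray(pts["shaft"][0]/sc+off[0],pts["shaft"][1]/sc+off[1],.0755)
    print("key",k,"shaft",s,"dir",ang((k-s)[:2]),np.linalg.norm((k-s)[:2]))
    M=X[sel((.58,.332),.055,.066 if n=="side" else .07,.0735 if n=="side" else .079)]; 
    print("hub",cv2.minEnclosingCircle(M[:,:2].astype(np.float32)))
```

```text
side head 92 ((0.41538333892822266, 0.325337290763855), (0.02694784104824066, 0.014050100930035114), 58.87921905517578) 0.09228996568754533
0.04 13 x [2.0974 5.6655 5.9351 6.6867 6.9064] y [-12.2669  -5.4894   0.4268]
0.05 13 x [-7.8199  5.6858  5.8474  6.2257  7.0387] y [-12.2628  -6.6073   0.5309]
0.06 15 x [-1.5579  5.0814  5.5243  6.2695  6.6192] y [-12.2994  -7.9053  -0.4865]
0.07 15 x [-6.1399  4.8636  5.6873  5.8299  6.6083] y [-12.1257  -7.0049   0.002 ]
0.08 19 x [-12.0609   3.7833   5.4582   5.9444   6.832 ] y [-11.963   -6.1388   0.4676]
0.09 78 x [-18.3378 -13.4728  -6.7221  -0.5491   5.342 ] y [-11.6111  -5.0982   1.4771]
stand ((0.419435977935791, 0.33206427097320557), (0.0501813106238842, 0.05655600130558014), 57.571861267089844) 0.03307782438675988
key [0.5784 0.3085 0.07  ] shaft [0.579  0.3345 0.0755] dir -91.39846136848733 0.02597261125523321
hub ((0.5802277326583862, 0.3321380019187927), 0.0486023910343647)
top head 58 ((0.4148452877998352, 0.3239684998989105), (0.026355989277362823, 0.013671292923390865), 56.86662673950195) 0.09319242740993128
stand ((0.41977325081825256, 0.33173003792762756), (0.05032026395201683, 0.05581771954894066), 58.01457595825195) 0.03428874117064873
key [0.5787 0.3063 0.07  ] shaft [0.5797 0.3306 0.0755] dir -92.41386050578751 0.024321348390203685
hub ((0.580869197845459, 0.3314783573150635), 0.048421911895275116)
```

>>> jog_arm:
  series: [60,-70,0,-0.18,120,-140,0,-0.36,180,-200,0,-0.54,220,-250,0,-0.72,246,-278,0,-0.9,246,-278,0,-1.08,246,-278,0,-1.26,246,-278,0,-1.44,246,-278,0,-1.62,246,-278,-20,-1.8,246,-278,-50,-1.859,246,-278,-70,-1.859]
  fingers: 60

```text
time_s: 1.6
tcp_pos: [0.413, 0.3239, 0.1599]
tool_rot: [2.748, 1.521, -0.003]
ft_force: [-0.1, -0.3, 0.0]
grip_width: 0.0598
finger_force: 0.0
```

>>> jog_arm:
  series: [1,-1,-40,0,1,-1,-80,0,1,-1,-93,0,1,-1,-93,0,1,-1,-93,0]

```text
time_s: 2.22
tcp_pos: [0.4156, 0.3236, 0.0695]
tool_rot: [-2.749, -1.521, -0.003]
ft_force: [0.1, 0.1, 0.2]
grip_width: 0.0601
finger_force: 0.0
```

>>> jog_arm:
  series: [0,0,0,0,0,0,0,0,0,0,0,0,0,0,0,0,0,0,0,0,0,0,0,0,0,0,0,0,0,0,0,0]
  fingers: 5

```text
time_s: 3.22
tcp_pos: [0.4141, 0.3239, 0.0689]
tool_rot: [-2.747, -1.522, 0.0]
ft_force: [-1.9, 1.3, 6.9]
grip_width: 0.0127
finger_force: 59.1
```

>>> jog_arm:
  series: [0,0,15,0,0,0,35,0,0,0,70,0,0,0,110,0,0,0,130,0,0,0,130,0,0,0,130,0]

```text
time_s: 4.1
tcp_pos: [0.4141, 0.3226, 0.1977]
tool_rot: [2.749, 1.521, -0.002]
ft_force: [0.1, 0.1, -2.3]
grip_width: 0.0132
finger_force: 58.7
```

Run:
```python
from h import *
np.set_printoptions(precision=4,suppress=True)
s=manip.get_state();print(s["tcp_pos"],s["ft_force"],s["moment"],s["q"])
im,d,P=cloud("side");np.savez("/tmp/side1.npz",im=im,P=P);X=P.reshape(-1,3)
m=manip.camera_model("side");T=np.array(m["T"])
c=np.linalg.inv(T)@np.r_[s["tcp_pos"],1];px=m["K"]@c[:3]/c[2];print(px)
u,v=int(px[0]),int(px[1]);x0,y0=u-50,v-50
cv2.imwrite("pics/s1.png",cv2.resize(im[y0:y0+110,x0:x0+110],None,fx=5,fy=5,interpolation=cv2.INTER_CUBIC));print(x0,y0)
t=s["tcp_pos"];a=np.radians(58);uu=np.array([np.cos(a),np.sin(a)]);w=np.array([-uu[1],uu[0]])
for z0 in np.arange(t[2]-.07,t[2]+.04,.01):
    S=X[(np.hypot(X[:,0]-t[0],X[:,1]-t[1])<.03)&(abs(X[:,2]-z0-.005)<.005)];dd=(S[:,:2]-t[:2])*1e3
    if len(S): print("%.3f"%(z0+.005-t[2]),len(S),"x",np.percentile(dd@uu,[5,50,75,95]),"y",np.percentile(dd@w,[5,50,95]))
```

```text
[0.4141 0.3226 0.1977] [ 0.0565  0.0505 -2.2712] [ 0.0256 -0.0044 -0.0307] [-0.9277  0.626   0.2913  1.9167 -0.2853  0.6404 -1.0181]
[350.5073 224.5046   1.    ]
300 174
-0.065 10 x [13.2425 14.1517 14.7149 15.2805] y [-7.0687 -1.9145  5.1973]
-0.055 16 x [12.6124 13.9895 14.2527 14.5729] y [-7.601  -1.0899  4.6464]
-0.045 20 x [ 9.7405 13.824  14.3057 14.6362] y [-7.6943 -1.1208  5.9353]
-0.035 19 x [ 9.0025 13.813  14.2962 14.4922] y [-7.9142 -2.7623  3.3246]
-0.025 18 x [ 8.2894 13.8845 14.0779 14.5978] y [-7.9292 -1.6932  4.6663]
-0.015 21 x [10.0338 13.454  13.9729 14.5484] y [-8.0496 -2.3716  5.    ]
-0.005 21 x [12.3614 13.5921 13.8807 14.1479] y [-8.0899 -1.3728  4.8083]
0.005 43 x [ 7.5284 12.5012 13.4496 14.3036] y [-16.017   -2.5118  12.1786]
0.015 62 x [ 6.9435 11.7277 12.8419 13.5745] y [-20.9302  -2.3134  16.1387]
0.025 129 x [-10.3607   7.7569  11.1994  13.249 ] y [-15.1352  -0.7538  13.9097]
0.035 46 x [-5.548   8.983  11.9441 12.7562] y [-20.271    5.0566  10.7308]
0.045 72 x [ 0.0882 12.5114 13.2261 14.0422] y [-25.7207   6.6161  23.3224]
```

View pics/s1.png

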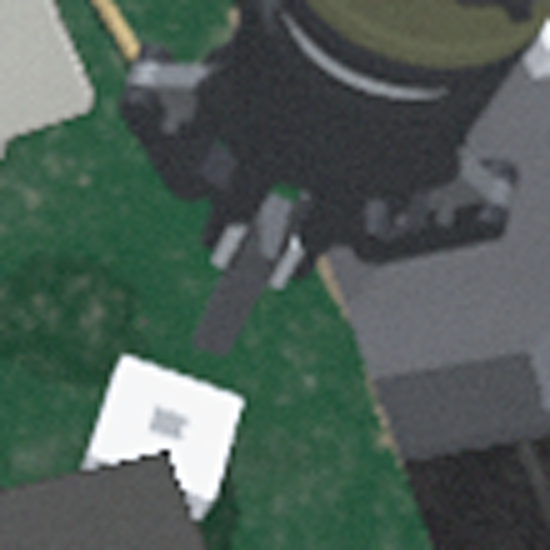

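The picture shows the key hanging upright between the pads, tip at crop (215,345), straight face towards the camera. It was lifted clear of the stand.

>>> jog_arm:
  series: [40,-6,0,0.12,90,-14,0,0.25,130,-20,0,0.38,155,-24,0,0.506,164,-25,0,0.506,164,-25,-20,0.506,164,-25,-40,0.506,164,-25,-40,0.506,164,-25,-40,0.506]

```text
time_s: 5.28
tcp_pos: [0.5784, 0.2986, 0.1586]
tool_rot: [-2.281, -2.16, -0.0]
ft_force: [0.3, -0.8, -1.6]
grip_width: 0.0127
finger_force: 58.7
```

```bash
cat > look.py <<'E'
from h import *
import sys
np.set_printoptions(precision=4,suppress=True)
s=manip.get_state();t=s["tcp_pos"];print(t,s["tool_rot"],s["ft_force"])
a=np.radians(87);uu=np.array([np.cos(a),np.sin(a)]);w=np.array([-uu[1],uu[0]])
O=[]
for n in("side","top"):
    im,d,P=cloud(n);np.savez(f"/tmp/{n}L.npz",im=im,P=P);X=P.reshape(-1,3)
    m=manip.camera_model(n);T=np.array(m["T"]);c=np.linalg.inv(T)@[.579,.31,.08,1];px=m["K"]@c[:3]/c[2]
    x0,y0=int(px[0])-40,int(px[1])-50;print(n,x0,y0)
    O.append(cv2.resize(im[y0:y0+100,x0:x0+80],None,fx=5,fy=5,interpolation=cv2.INTER_CUBIC))
    if n=="side":
      for z0 in np.arange(.075,t[2]+.04,.01):
        S=X[(np.hypot(X[:,0]-t[0],X[:,1]-t[1])<.03)&(abs(X[:,2]-z0-.005)<.005)];dd=(S[:,:2]-[.579,.308])*1e3
        if len(S): print("%.3f"%(z0+.005),len(S),"x",np.percentile(dd@uu,[5,50,75,95]),"y",np.percentile(dd@w,[5,50,95]))
cv2.imwrite(sys.argv[1],np.hstack(O))
E
python3 look.py pics/l1.png
```

```text
[0.5784 0.2986 0.1586] [-2.2808 -2.1603 -0.0001] [ 0.2634 -0.841  -1.6154]
side 221 204
0.080 11 x [13.9251 15.8584 16.7121 18.0394] y [-9.9118 -6.3588  5.0271]
0.090 4 x [3.4409 3.7213 3.8499 3.9071] y [-6.3414  0.1173  2.9281]
0.100 11 x [3.3131 3.8371 3.948  4.2946] y [-7.349  -1.0804  5.243 ]
0.110 13 x [3.2501 4.2887 4.4149 4.6776] y [-7.3426 -3.2831  3.7207]
0.120 12 x [-1.7741  3.4282  4.0191  4.2875] y [-7.6235 -1.2624  4.8181]
0.130 15 x [0.0816 3.5236 3.7066 4.0255] y [-7.6078 -1.3192  4.733 ]
0.140 15 x [-5.5524  3.3686  3.5741  4.3576] y [-8.2682 -3.4366  4.4117]
0.150 14 x [2.4777 3.2855 3.814  4.0494] y [-7.47   -1.5986  3.1522]
0.160 19 x [0.594  2.5877 3.2677 3.9268] y [-7.9504 -1.5597 10.7389]
0.170 37 x [-2.4991  1.7094  2.8361  3.2371] y [-18.7554  -3.6794  14.3592]
0.180 109 x [-17.1462  -2.5811   1.4901   2.9471] y [-17.4556  -1.6606  13.2986]
0.190 30 x [-9.9857  1.2715  1.7337  2.1498] y [-14.8601   4.3958   8.5375]
0.200 40 x [-6.4843  2.3512  2.9119  4.2512] y [-23.6808   6.2825  22.6504]
top 147 135
```

View pics/l1.png

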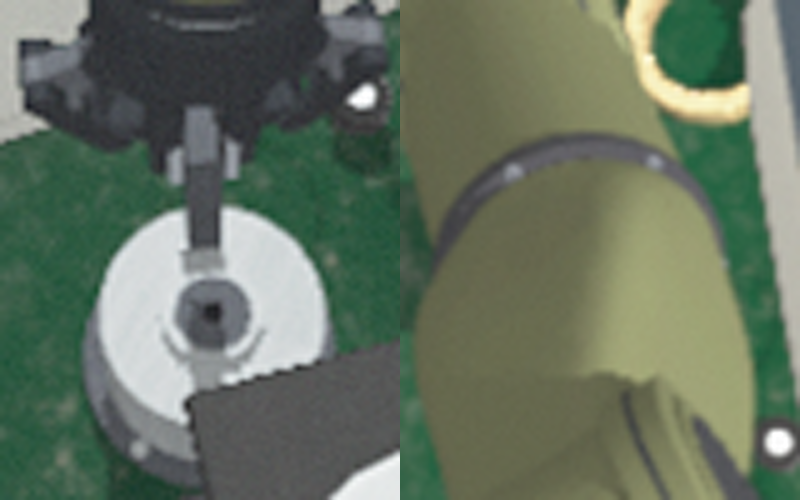

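The side view shows the tip at (204,247), centred over the keyway at (205,262). The straight face is about 4 mm shaftward of the mouth centre and there is room to enter.

>>> jog_arm:
  series: [0,0,-12,0,0,0,-20,0,0,0,-28,0,0,0,-35,0,0,0,-35,0]

```text
time_s: 6.0
tcp_pos: [0.5784, 0.2982, 0.1226]
tool_rot: [-2.28, -2.161, 0.001]
ft_force: [-0.6, 0.4, -1.9]
grip_width: 0.0128
finger_force: 58.7
```

>>> jog_arm:
  series: [0,1,-5,0,0,2,-8,0,0,2,-8,0]

```text
time_s: 6.38
tcp_pos: [0.5785, 0.3002, 0.1151]
tool_rot: [-2.28, -2.161, 0.001]
ft_force: [-0.6, 1.1, -1.8]
grip_width: 0.0128
finger_force: 58.8
```

>>> jog_arm:
  series: [0,1,0,0,0,1,0,0,0,1,0,0]

```text
time_s: 6.75
tcp_pos: [0.5788, 0.3011, 0.1154]
tool_rot: [2.28, 2.161, 0.0]
ft_force: [0.6, -0.6, -1.6]
grip_width: 0.0128
finger_force: 58.8
```

>>> jog_arm:
  series: [0,1,0,0,0,1,0,0,0,1,0,0]

```text
time_s: 7.12
tcp_pos: [0.5788, 0.3021, 0.1153]
tool_rot: [2.281, 2.161, 0.0]
ft_force: [0.6, -0.9, -0.9]
grip_width: 0.013
finger_force: 58.8
```

>>> jog_arm:
  series: [0,0.5,0,0,0,1,0,0,0,1,0,0]

```text
time_s: 7.5
tcp_pos: [0.5788, 0.3024, 0.1153]
tool_rot: [2.28, 2.16, -0.001]
ft_force: [0.1, -2.3, -0.7]
grip_width: 0.0126
finger_force: 58.9
```

>>> jog_arm:
  series: [0,-0.7,-3,0,0,-0.7,-6,0,0,-0.7,-9,0,0,-0.7,-9,0]

```text
time_s: 8.0
tcp_pos: [0.5785, 0.3023, 0.1058]
tool_rot: [-2.28, -2.161, 0.001]
ft_force: [0.1, -1.5, -2.8]
grip_width: 0.0128
finger_force: 58.8
```

>>> jog_arm:
  series: [0,0,-2,0,0,0,-4,0,0,0,-4,0]

```text
time_s: 8.38
tcp_pos: [0.5788, 0.3023, 0.1021]
tool_rot: [2.281, 2.161, -0.0]
ft_force: [0.7, -0.9, -2.6]
grip_width: 0.0129
finger_force: 58.7
```

Tip is about 33 mm deep. Continuing in small steps.

>>> jog_arm:
  series: [0,0,-1.5,0,0,0,-3,0,0,0,-3,0]

```text
time_s: 8.75
tcp_pos: [0.5789, 0.3024, 0.0994]
tool_rot: [2.28, 2.161, 0.001]
ft_force: [-0.1, -1.5, -1.0]
grip_width: 0.0126
finger_force: 58.9
```

>>> jog_arm:
  series: [0,0,-1,0,0,0,-2,0,0,0,-2,0]

```text
time_s: 9.12
tcp_pos: [0.5792, 0.3025, 0.0979]
tool_rot: [2.28, 2.161, 0.002]
ft_force: [-0.7, -2.3, 4.7]
grip_width: 0.0125
finger_force: 59.7
```

>>> jog_arm:
  series: [0,0,-1,0,0,0,-2,0,0,0,-2,0]

```text
time_s: 9.5
tcp_pos: [0.5795, 0.3027, 0.0967]
tool_rot: [2.28, 2.161, 0.003]
ft_force: [-1.1, -1.9, 9.4]
grip_width: 0.0131
finger_force: 60.5
```

>>> jog_arm:
  series: [0,0,-0.5,0,0,0,-1,0,0,0,-1,0]

```text
time_s: 9.88
tcp_pos: [0.5796, 0.3027, 0.0962]
tool_rot: [2.28, 2.16, 0.004]
ft_force: [-2.1, -2.4, 12.8]
grip_width: 0.0133
finger_force: 61.0
```

>>> jog_arm:
  series: [0,0,0,0,0,0,0,0,0,0,0,0,0,0,0,0]
  fingers: 50

```text
time_s: 10.38
tcp_pos: [0.5786, 0.3025, 0.094]
tool_rot: [-2.28, -2.161, 0.0]
ft_force: [0.3, 0.5, -0.7]
grip_width: 0.0501
finger_force: 0.0
```

>>> jog_arm:
  series: [0,0,20,0,0,0,40,0,0,0,60,0,0,0,60,0]

```text
time_s: 10.88
tcp_pos: [0.5805, 0.3031, 0.1572]
tool_rot: [2.28, 2.159, 0.008]
ft_force: [0.1, -0.2, -0.3]
grip_width: 0.05
finger_force: 0.0
```

```bash
python3 look.py pics/l2.png
python3 - <<'E'
from h import *
np.set_printoptions(precision=4,suppress=True)
X=np.load("/tmp/sideL.npz")["P"].reshape(-1,3)
H=X[(np.hypot(X[:,0]-.579,X[:,1]-.305)<.035)&(X[:,2]>.088)&(X[:,2]<.125)]
T=H[H[:,2]>np.percentile(H[:,2],60)-.004];print(len(H),cv2.minAreaRect(T[:,:2].astype(np.float32)),np.percentile(H[:,2],[10,50,90,100]))
E
```

```text
[0.5805 0.3031 0.1572] [2.2797 2.1595 0.0081] [ 0.0889 -0.1761 -0.2582]
side 221 204
0.080 39 x [ 7.1747 15.2329 19.9264 22.8707] y [-9.2275 -1.897   7.8567]
0.090 11 x [1.4182 7.72   8.063  8.2969] y [-9.0857 -1.4143  4.8032]
0.100 16 x [-2.4127  7.5063  7.9533  8.3452] y [-9.2328 -3.6068  4.722 ]
0.110 12 x [-4.3919  7.8161  8.0148  8.2032] y [-9.3221 -2.7826  3.4136]
0.120 88 x [-15.8972  -3.1861   3.0227   7.3656] y [-8.9782 -2.6254  3.7661]
0.160 4 x [-7.8243 -0.967   4.913   5.6431] y [21.2214 21.3949 24.4981]
0.170 11 x [-9.5118  3.7135  5.947   6.0862] y [-28.9148  21.4388  23.907 ]
0.180 9 x [0.0419 6.037  6.4087 6.825 ] y [-28.6756  22.0985  25.4931]
0.190 10 x [-1.4478  6.0534  6.8304  6.9551] y [21.3623 22.8952 25.7813]
0.200 7 x [2.902  5.3565 6.641  6.6598] y [-14.408   23.4477  25.0296]
top 147 135
125 ((0.5813145041465759, 0.3031475245952606), (0.0261648278683424, 0.013902073726058006), 89.72107696533203) [0.0977 0.1186 0.1204 0.1216]
```

View pics/l2.png

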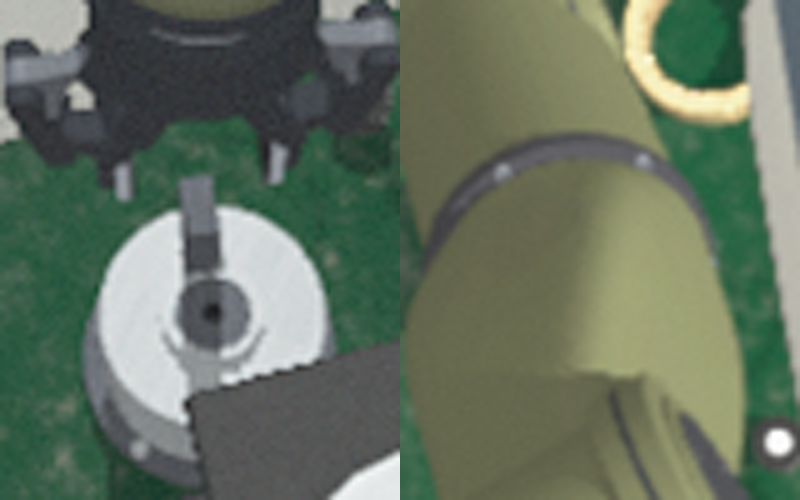

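The key stands upright and wedged, with its head at (198,205) overhanging outwards and the gripper clear. Now I press from above with shut fingers.

>>> jog_arm:
  series: [0,4,0,0,0,4,0,0,0,4,0,0,0,4,0,0,0,4,-15,0,0,4,-30,0,0,4,-30,0,0,4,-30,0]
  fingers: 0

```text
time_s: 11.98
tcp_pos: [0.5788, 0.3063, 0.1241]
tool_rot: [2.281, 2.161, -0.0]
ft_force: [0.8, -1.2, -0.2]
grip_width: 0.0003
finger_force: 0.0
```

>>> jog_arm:
  series: [0,0,-2,0,0,0,-4,0,0,0,-4,0]

```text
time_s: 12.35
tcp_pos: [0.5788, 0.3064, 0.1204]
tool_rot: [2.281, 2.161, 0.0]
ft_force: [0.0, -0.1, 0.7]
grip_width: 0.0002
finger_force: 0.0
```

>>> jog_arm:
  series: [0,0,-1,0,0,0,-2,0,0,0,-2,0]

```text
time_s: 12.72
tcp_pos: [0.5797, 0.3064, 0.1197]
tool_rot: [2.28, 2.16, 0.003]
ft_force: [0.1, -1.0, 7.2]
grip_width: 0.0002
finger_force: 3.5
```

>>> jog_arm:
  series: [0,0,-1,0,0,0,-2,0,0,0,-2,0]

```text
time_s: 13.1
tcp_pos: [0.5806, 0.3064, 0.119]
tool_rot: [2.28, 2.159, 0.006]
ft_force: [-0.7, -1.2, 13.2]
grip_width: -0.0001
finger_force: 6.7
```

>>> jog_arm:
  series: [0,0,-0.5,0,0,0,-1,0,0,0,-1,0]

```text
time_s: 13.48
tcp_pos: [0.581, 0.3064, 0.1187]
tool_rot: [2.28, 2.158, 0.007]
ft_force: [-1.4, -2.0, 17.4]
grip_width: -0.0001
finger_force: 8.5
```

>>> jog_arm:
  series: [0,0,-0.5,0,0,0,-1,0,0,0,-1,0,0,0,-1,0]

```text
time_s: 13.98
tcp_pos: [0.5815, 0.3064, 0.1183]
tool_rot: [2.28, 2.158, 0.009]
ft_force: [-2.0, -3.0, 20.0]
grip_width: 0.0
finger_force: 10.0
```

>>> jog_arm:
  series: [0,0,5,0,0,0,20,0,0,0,50,0,0,0,90,0,0,0,90,0]

```text
time_s: 14.6
tcp_pos: [0.581, 0.3075, 0.2082]
tool_rot: [2.279, 2.159, 0.011]
ft_force: [-0.2, 0.4, -0.1]
grip_width: 0.0
finger_force: 0.0
```

```bash
python3 look.py pics/l3.png
```

```text
[0.581  0.3075 0.2082] [2.2793 2.1593 0.0113] [-0.1738  0.3993 -0.1197]
side 221 204
0.080 51 x [ 7.6098 19.8871 24.0938 26.5683] y [-10.7479  -3.273   10.3753]
0.090 13 x [2.7011 7.8631 8.0998 8.4146] y [-10.2088  -3.6249   2.8067]
0.100 13 x [-5.4972  7.4894  7.684   7.8902] y [-11.1732  -5.7378   1.4658]
0.110 19 x [-13.2179   7.1184   7.81     8.3362] y [-11.5253  -5.7935   2.5891]
0.120 77 x [-15.4959  -4.4028   1.9828   7.1298] y [-10.4951  -4.577    1.3117]
0.210 8 x [ 6.0023 10.295  10.5046 10.7989] y [-9.9645 -0.5173  5.6719]
0.220 34 x [ 6.1067 10.2341 10.7487 11.2659] y [-15.3435  -5.16     6.7016]
0.230 38 x [ 5.6645  9.8579 10.3854 10.9179] y [-16.867   -5.1585   8.0801]
0.240 31 x [-3.3486  9.8484 10.4865 10.8398] y [-10.3441  -3.5506   1.6954]
0.250 49 x [-2.1192 10.8841 11.3548 12.956 ] y [-18.5596  -2.0352  12.3504]
top 147 135
```

View pics/l3.png

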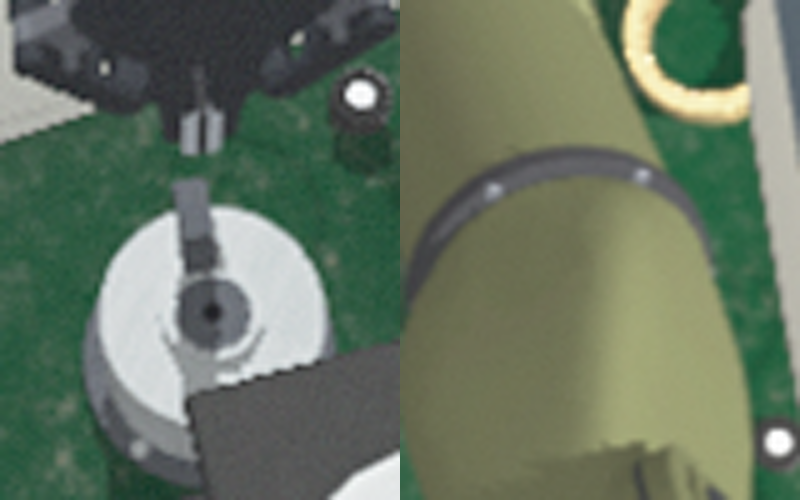

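The key is still wedged, head outwards at (195,205), but it looks shifted or tilted slightly sideways. I'll measure the lean.

Run:
```python
from h import *
np.set_printoptions(precision=2,suppress=True)
def f(Ps,tag):
    X=np.vstack([P.reshape(-1,3) for P in Ps])
    R=X[(np.hypot(X[:,0]-.581,X[:,1]-.303)<.03)&(X[:,2]>.078)&(X[:,2]<.126)]
    F=R[(R[:,1]>.309)&(R[:,1]<.3195)]  # straight face
    zs=np.arange(.080,.117,.006);row=[]
    for z in zs:
        S=F[abs(F[:,2]-z)<.003]; row.append([z*1e3,len(S)]+list(1e3*np.percentile(S[:,0],[2,98]))+[1e3*np.median(S[:,1])])
    print(tag,np.array(row)); T=R[R[:,2]>.116]
    A=np.c_[T[:,:2]-T[:,:2].mean(0),np.ones(len(T))];c=np.linalg.lstsq(A,T[:,2],rcond=None)[0];print("top tilt deg",np.degrees(c[:2]),"z",c[2]*1e3,cv2.minAreaRect(T[:,:2].astype(np.float32)))
f([cloud("side")[2] for _ in range(8)],"now")
```

```text
now [[ 80.    43.   576.36 589.35 315.67]
 [ 86.    51.   576.44 589.4  315.55]
 [ 92.    57.   576.61 589.39 315.49]
 [ 98.    53.   576.57 589.36 315.45]
 [104.    60.   576.72 589.34 315.58]
 [110.    56.   576.72 590.38 315.54]
 [116.   201.   576.59 590.37 313.15]]
top tilt deg [-1.39  0.26] z 117.53319622130758 ((0.5836196541786194, 0.3033585548400879), (0.014019357971847057, 0.026603564620018005), 0.10087437927722931)
```

```bash
python3 -c "
from station import manip
print(manip.sign_off())"
```

```text
the job is handed in; nothing more can be done
None
```

The key is in the hub's keyway with its head pointing outwards. It was pressed to about 20 N and let go, leaning under 1.5° after sliding about 2 mm sideways in the keyway; the job is handed in at about 15 s.

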